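# Make up two machine repair kits from the bench stock

## Task

Make up two repair kits from the parts on the bench, each part flat on the floor of a compartment of its own and the same way up as it stands now. In the long three-compartment tray put the large bearing in the middle compartment, with the stepped pulley in one end compartment and the plain tube bush in the other; in the short two-compartment tray put the small bearing in one compartment and the bolt, standing on its head, in the other. Set the parts down rather than dropping them, and leave the big hex nut and the step block where they are.

Things in the scene. Friction and masses are not known exactly. Their poses are not given: they have to be found in the camera images.
- long_tray: Shallow wooden kit tray with three compartments, 80 x 230 mm, 10 mm high. Screwed down. Origin: centre of its underside, z up. Compartments in a row along its y axis, each 70 mm square inside, walls 5 mm thick; their floor is 4 mm and the rims 10 mm above the origin. Compartment centres at y = -75, 0 and +75 mm, x = 0.
- short_tray: Shallow wooden kit tray with two compartments, 80 x 155 mm, 10 mm high. Screwed down. Origin: centre of its underside, z up. Compartments in a row along its y axis, each 70 mm square inside, walls 5 mm thick; their floor is 4 mm and the rims 10 mm above the origin. Compartment centres at y = -37.5 and +37.5 mm, x = 0.
- large_bearing: Large ball bearing lying flat: steel ring with dark seals, 52 mm outside diameter, 25 mm bore, 21 mm high, about 170 g. Origin: centre of its underside, z up along its axis. Loose; stands upright on the bench at the start.
- small_bearing: Small ball bearing lying flat: steel ring with dark seals, 35 mm outside diameter, 15 mm bore, 18 mm high, about 80 g. Origin: centre of its underside, z up along its axis. Loose; stands upright on the bench at the start.
- pulley: Three-step aluminium pulley, large step down: diameter 52 mm from 0 to 12 mm height, 40 mm from 12 to 30 mm, 28 mm from 30 to 44 mm (its top, with a dark dot for the bore); about 160 g. Origin: centre of its underside, z up along its axis. Loose; stands upright on the bench at the start.
- bush: Plain steel tube standing on end, 30 mm outside diameter, 18 mm bore, 45 mm high, about 140 g. Origin: centre of its underside, z up along its axis. Loose; stands upright on the bench at the start.
- bolt: Big hexagon bolt standing on its head: head 30 mm across flats, from 0 to 12 mm height; round shank 18 mm diameter (thread up to 19 mm), up to 62 mm height; about 160 g. Origin: centre of its underside, z up along its axis. Loose; stands upright on the bench at the start.
- nut: Spare big dark hexagon nut lying flat, 46 mm across flats, 24 mm high, dark centre. To be left alone. Origin: centre of its underside, z up. Loose. The seven parts (five for the kits, two spares) stand in mixed order along an arc beyond the trays, centres at least 110 mm apart, nothing else within 45 mm of a centre.
- step_block: Spare dark steel clamping block with three steps like stairs rising towards its +x end, 56 x 30 mm, 30 mm high. To be left alone. Origin: centre of its underside, x along its length, z up. Loose.
Things that resemble listed ones, but are neither listed nor needed, are in the scene too. Of the things like the pulley, leave any that is turquoise; of the rest the larger one is meant. What is shaped like the bolt but pink is not meant.

How it is judged:
By the outcome, as a careful person would: the job done as asked, in the order asked, and still so for the second after the job is handed in, with the robot touching nothing.
It also fails if it takes over 128 s, if anything falls off the work surface, if the arm or the gripper's body presses on something with over 40 N, if the wrist force passes 120 N, or if a joint passes its speed limit or range.

## Robot

A 6-joint arm with a two-finger parallel gripper is mounted at the origin on the work surface. World frame = base frame: x ahead of the robot, y to its left, z up, the work surface at z = 0. Lengths are in mm, angles in rad, forces in N, time in s.
With the tool pointing down it reaches from about 350 to 875 mm from the base axis. Payload 4.2 kg.
Tool frame: the origin (TCP) lies midway between the tips of the shut fingers; the grasp point (between the pads) lies 19 mm behind it; z points along the fingers, y is the line along which they close (so a half turn about z gives the same grasp; the last joint's range is limited). The gripper opens to 85 mm and grips with 20 to 120 N. Pads are 22 mm wide; open, the fingers measure 114 mm over their backs; the gripper's body (76 mm by 85 mm) begins 54 mm behind the grasp point. The pads swing forward as they close: fully open they stand 13 mm farther back than shut.
Start: joints at [1.588, 0.385, 0.008, 0, -1.194, -0.259], TCP at [149.625, 606.804, 231.312] pointing down, gripper open.
Joint ranges: [-3.14, 3.14], [-1.21, 2.06], [-1.07, 1.41], [-3.16, 2.05], [-2.99, -0.16], [-3.1, 3.1]. Speed limits (rad/s): [2.79, 2.79, 3.14, 3.14, 3.14, 3.14].

## Interface

Orientations are given as a unit quaternion [x, y, z, w].
In Python, from bench import * gives the robot as it stands.
- The arm moves only by the tool drive_tool, never from a script. Its argument "plan" is a list that holds one entry, the list of rows, each a list of 5 numbers: the closure, from -1 (fully open) to 1 (shut), then the shift along the world's x, y, z in mm, then the turn about the world's z in degrees. A call has 1 to 20 rows; each row shifts and turns the commanded pose from where the row before left it; what a row does not reach is not made up. A row lasts 1/12 s, in which the tool goes at most 41.7 mm and 7.16 degrees, less where a joint would pass 70% of its speed; a pose out of reach is approached as far as the arm can. A call is refused whole if a number of a shift passes 41.7 or a number of a turn 7.16, either way. A call with a gripper value outside its range is refused whole. The fingers move at their own pace and stop on an object; the grip force is fixed at half the most. Time passes only in rows, so rows that do not move let the fingers close. It gives the time, the measured TCP pose, the force, the opening and the grip force at its end, in the units of the state.
- read_state(): the state, without advancing time (a new reading comes with each control period).
- get_image(name): name is "side" or "top"; returns (picture, depth): 400x640x3 uint8, red, green, blue; 400x640 float32, mm along the optical axis (not along the pixel's ray), 0 where there is no reading.
- camera_model(name): a dict with "fx", "fy", "cx", "cy" (pixels), "distortion" ([k1, k2, p1, p2, k3] as OpenCV has them; the pictures are not rectified), "R" (3x3) and "t" (3): a world point X has camera coordinates R X + t. Camera axes: x right, y down, z forward; pixel columns grow to the right and rows downward; lengths in mm; the calibration is good to about 2 mm. A picture is of the moment at which its call begins. camera_model takes no time and is no camera call.
- job_done(): hands the job in; it is judged then, once.
The state is a dict: "clock": time; "joints": joint angles; "joint_vel": joint speeds; "joint_efforts": joint torques, N m; "position": TCP position; "ee_rot": TCP orientation; "contact_force": force on the tool from outside, world axes, zero at the start; "wrist_torque": the same for the moment, N m; "gripper_width": finger opening in mm; "grasp_force": force on a finger pad.
Only numpy, scipy, OpenCV 4.12 (cv2) and the standard library are available. Lean on these libraries where they do the work, as an engineer would, in place of code of your own. Each camera call takes 0.05 s, during which the arm holds its last target. There are 200 camera calls.

## Working session

There is one attempt and no reset: what is moved stays moved. The work goes in short steps, Python scripts to look and compute and a tool call to move; the robot and the scene stay as the last step left them, time stands still between calls to the robot, and variables do not carry over. Pictures are saved under pics/ and viewed, at most 15 in all, crops included, and the job is handed in when it is done.

Besides the shell and the picture viewer there is one more tool, called after "Emit:" as name([rows], argument=value, ...), one row to a line, values as JSON. drive_tool: Moves the arm, as the interface text tells. Its arguments: {"type":"object","properties":{"plan":{"type":"array"}},"required":["plan"]}

```bash
ls; mkdir -p pics; python3 - <<'E'
from bench import *
import cv2,numpy as np
for n in("top","side"):
    p,d=get_image(n); cv2.imwrite(f"pics/{n}0.png",p[:,:,::-1]); np.savez(f"{n}0.npz",p=p,d=d)
    print(camera_model(n))
print(read_state())
E
```

```text
pics
{'fx': 454.85254403200264, 'fy': 454.85254403200264, 'cx': 312.85312063502965, 'cy': 201.08761756578136, 'distortion': array([0.02826535, 0.        , 0.        , 0.        , 0.        ]), 'R': array([[ 2.00754684e-03, -9.99783543e-01, -2.07083920e-02],
       [-9.93344404e-01,  3.91119632e-04, -1.15181343e-01],
       [ 1.15164510e-01,  2.08017972e-02, -9.93128602e-01]]), 't': array([  18.33406394,  577.73366238, 1312.88204486])}
{'fx': 453.6029160682671, 'fy': 453.6029160682671, 'cx': 333.69434456307874, 'cy': 200.14797183230112, 'distortion': array([-0.01353393,  0.        ,  0.        ,  0.        ,  0.        ]), 'R': array([[-0.98893645, -0.14710199,  0.01912339],
       [-0.11680102,  0.69270796, -0.71169741],
       [ 0.09144518, -0.70605714, -0.70222581]]), 't': array([ 563.43173342,   88.88904263, 1095.60222882])}
{'clock': 0.1, 'joints': array([ 1.58760428e+00,  3.85479822e-01,  6.78099944e-03, -4.23346623e-04,
       -1.19399173e+00, -2.58589550e-01]), 'joint_vel': array([ 0.00180148, -0.00244665,  0.00543175,  0.00371582,  0.0004971 ,
       -0.00056284]), 'joint_efforts': array([-1.08072581e-03, -3.93324244e+01,  1.88927740e+01,  4.19795170e+00,
       -2.60244953e-03,  4.50833952e-06]), 'position': array([149.51326133, 606.328153  , 230.3398417 ]), 'ee_rot': array([ 9.92691720e-01, -1.20673998e-01, -6.48827386e-05,  9.65154293e-04]), 'contact_force': array([-0.68456906, -0.70750093,  0.88580815]), 'wrist_torque': array([0.0247931 , 0.02045654, 0.01643628]), 'grasp_force': 0.0, 'gripper_width': 85.28205960188548}
```

View pics/top0.png

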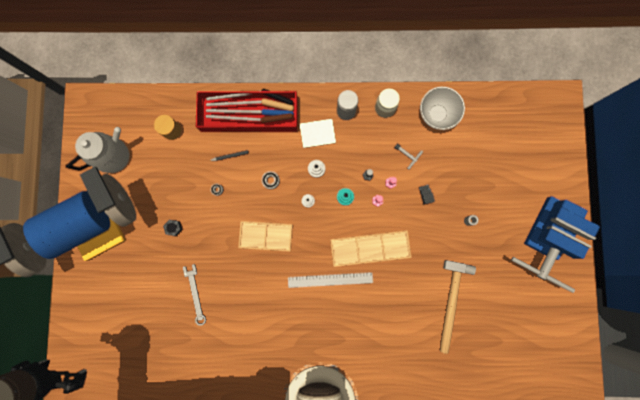

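View pics/side0.png

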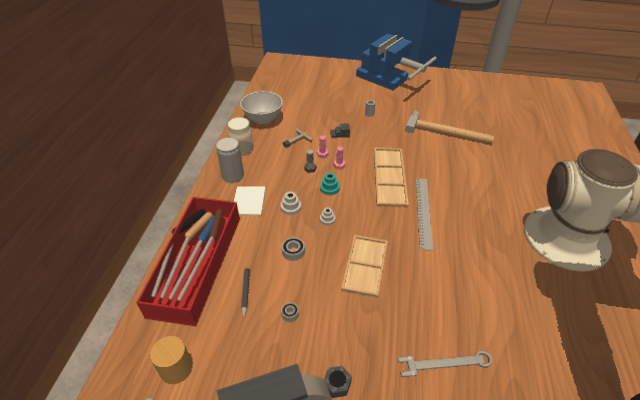

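The top view shows the following (pixels in the top picture):
- **Bearings:** small (217,189), large (270,180).
- **Pulley-like things:** silver (316,168), smaller silver (308,200), turquoise (345,197). The one meant is (316,168), since it is not turquoise and is the larger of the silver ones.
- **Bolt-like things:** dark (369,174), pink (391,182) and (378,200). The dark one is meant.
- **Others:** bush (472,220), nut (172,228), step block (427,195), short tray (266,236), long tray (371,248).

Next I'll confirm these in an enlarged crop.

```bash
python3 - <<'E'
import cv2,numpy as np
a=cv2.imread("pics/top0.png")
c=cv2.resize(a[150:280,200:400],None,fx=4,fy=4,interpolation=cv2.INTER_CUBIC); cv2.imwrite("pics/c1.png",c)
b=cv2.imread("pics/side0.png")
c=cv2.resize(b[90:330,260:420],None,fx=2.5,fy=2.5,interpolation=cv2.INTER_CUBIC)
d=cv2.resize(a[170:280,390:490],None,fx=4,fy=4,interpolation=cv2.INTER_CUBIC)
o=np.zeros((600,800,3),np.uint8); o[:c.shape[0],:400]=c; o[:440,400:]=d; cv2.imwrite("pics/c2.png",o)
E
```

```text
(no output)
```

View pics/c1.png

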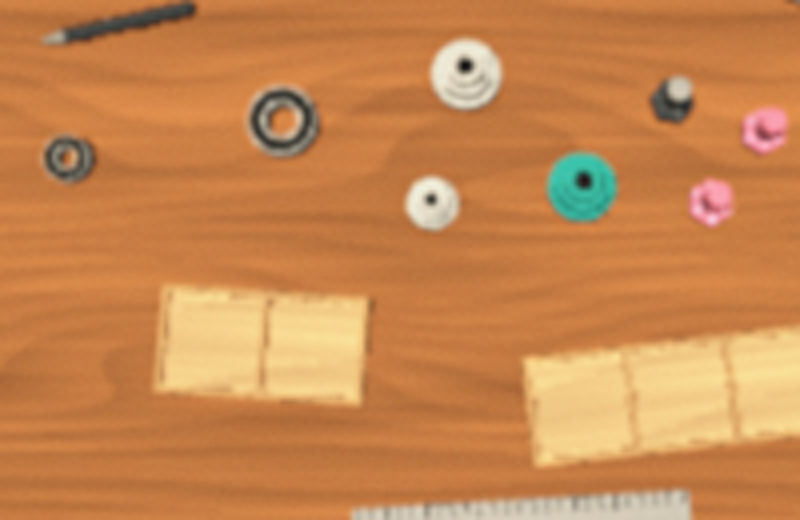

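View pics/c2.png

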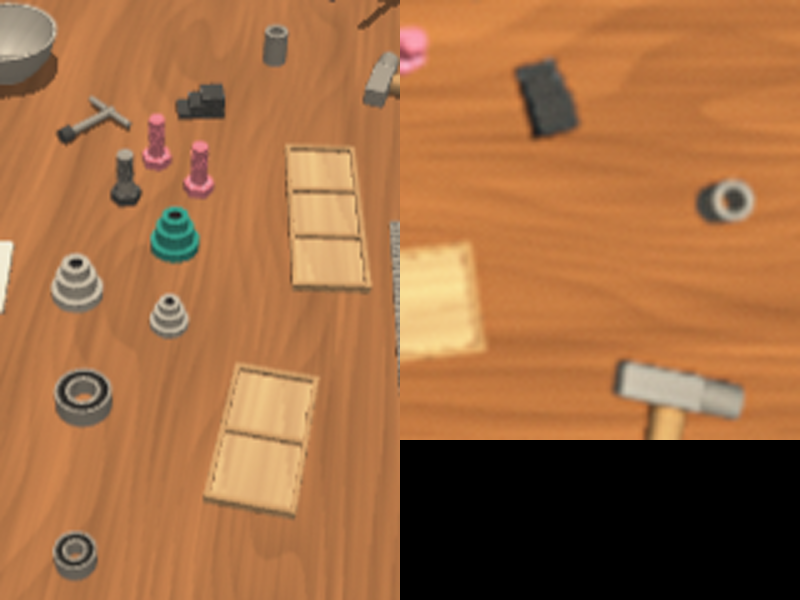

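The crop confirms it. The larger silver pulley has its bore at crop (465,66), the smaller silver is at (432,203) and the turquoise at (582,187). The dark bolt has its shank top at (679,89), with pink ones at (765,130) and (712,200). I'll triangulate from both views and check against the depth data.

```bash
cat > h.py <<'E'
from bench import *
import cv2,numpy as np
def KD(m): return np.array([[m["fx"],0,m["cx"]],[0,m["fy"],m["cy"]],[0,0,1.]]),np.array(m["distortion"])
def und(n,uv):
    m=camera_model(n);K,D=KD(m);return cv2.undistortPoints(np.array(uv,float).reshape(-1,1,2),K,D)[:,0].T
def tri(a,b):
    P=[np.c_[camera_model(n)["R"],camera_model(n)["t"]] for n in("top","side")]
    X=cv2.triangulatePoints(P[0],P[1],und("top",a),und("side",b));X=(X[:3]/X[3]).T
    e=[]
    for n,q in(("top",a),("side",b)):
        m=camera_model(n);K,D=KD(m)
        e.append(np.linalg.norm(cv2.projectPoints(X,cv2.Rodrigues(m["R"])[0],m["t"],K,D)[0][:,0]-np.array(q),axis=1))
    return X,np.max(e,0)
def cloud(n,d):
    m=camera_model(n);v,u=np.mgrid[:400,:640];q=und(n,np.c_[u.ravel(),v.ravel()])
    c=np.vstack([q,np.ones(q.shape[1])])*d.ravel();X=(m["R"].T@(c-np.array(m["t"])[:,None])).T
    return X,d.ravel()>0
E
python3 - <<'E'
from h import *
A=lambda x,y:(200+(x+.5)/4-.5,150+(y+.5)/4-.5)
C=lambda x,y:(390+(x-400+.5)/4-.5,170+(y+.5)/4-.5)
S=lambda x,y:(260+(x+.5)/2.5-.5,90+(y+.5)/2.5-.5)
pts={"small":(A(68,158),S(75,548)),"large":(A(284,120),S(84,390)),"pulley":(A(465,66),S(77,262)),"bolt":(A(679,89),S(124,155)),"bush":(C(732,201),S(276,31)),
"s1":(A(163,287),S(205,498)),"s2":(A(372,298),S(238,363)),"s3":(A(361,405),S(319,375)),"s4":(A(154,392),S(295,514)),
"l1":(A(523,357),S(293,287)),"l2":(C(470,243),S(286,145)),"l3":(C(486,351),S(352,147)),"l4":(A(535,466),S(371,288))}
X,e=tri([p[0] for p in pts.values()],[p[1] for p in pts.values()])
for k,x,r in zip(pts,X,e):print(k,x.round(1),r.round(2))
for i in(5,9):
    q=X[i:i+4,:2];c=q.mean(0);d=(q[0]+q[3]-q[1]-q[2])/2;print("tray",c.round(1),np.linalg.norm(d).round(1),"ydir deg",np.degrees(np.arctan2(d[1],d[0])).round(1), "x len",np.linalg.norm((q[0]+q[1]-q[2]-q[3])/2).round(1))
for n in("top","side"):
    f=np.load(n+"0.npz");P,ok=cloud(n,f["d"])
    for k,x in zip(pts,X[:5]):
        w=ok&(np.linalg.norm(P[:,:2]-x[:2],axis=1)<40);B=P[w]
        zt=np.percentile(B[B[:,2]>8,2],97);T=B[abs(B[:,2]-zt)<4]
        (cx,cy),r=cv2.minEnclosingCircle(T[:,:2].astype(np.float32))
        print(n,k,"bench z",np.median(B[:,2]).round(1),"top",zt.round(1),"mean",T[:,:2].mean(0).round(1),"circ",round(cx,1),round(cy,1),round(r,1),len(T))
    for nm,i in(("s",5),("l",9)):
        q=X[i:i+4,:2];c=q.mean(0)
        w=ok&(np.linalg.norm(P[:,:2]-c,axis=1)<20);print(nm,"z",np.percentile(P[w,2],[5,50,95]).round(1))
        w=ok&(np.linalg.norm(P[:,:2]-c,axis=1)<150)&(P[:,2]>2.5)&(P[:,2]<14)
        m=np.zeros((400,640),np.uint8);m.ravel()[w]=255
        k,l,st,ce=cv2.connectedComponentsWithStats(m);b=1+np.argmax(st[1:,4]);Q=P[(l==b).ravel(),:2].astype(np.float32)
        print(nm,cv2.minAreaRect(Q))
E
```

```text
small [615.4 309.9  14.7] 0.47
large [643.5 146.8  15.9] 0.71
pulley [679.    9.7  43.1] 0.79
bolt [ 659.9 -146.7   57.1] 0.34
bush [ 521.3 -444.7   40.9] 0.21
s1 [518.3 238.    4.4] 0.59
s2 [509.   80.3   3.4] 1.0
s3 [430.3  87.5   8.9] 0.41
s4 [440.1 242.8   5.9] 0.31
l1 [465.1 -33.2   1.1] 0.88
l2 [ 491.3 -262.2    4.4] 0.57
l3 [ 413.1 -272.4    3.7] 0.03
l4 [385.3 -41.9   4.2] 0.51
tray [474.5 162.2] 156.8 ydir deg 86.5 x len 78.7
tray [ 438.7 -152.4] 231.3 ydir deg 96.7 x len 79.6
top small bench z 1.3 top 22.2 mean [614.  311.3] circ 614.4 311.4 17.4 39
top large bench z 3.0 top 27.0 mean [642.6 149.5] circ 642.3 149.2 26.0 40
top pulley bench z 4.4 top 48.1 mean [679.1  11.2] circ 679.2 10.7 13.8 46
top bolt bench z 1.9 top 65.0 mean [ 658.1 -145.4] circ 658.2 -145.9 8.2 21
top bush bench z 2.5 top 51.2 mean [ 521.9 -441.4] circ 521.6 -443.5 14.3 20
s z [-1.   4.3 11.5]
s ((481.8023986816406, 168.70013427734375), (107.89051818847656, 185.54278564453125), 0.09375854581594467)
l z [0.1 4.6 8.2]
l ((450.91729736328125, -160.8804168701172), (129.44036865234375, 276.86993408203125), 6.013278961181641)
side small bench z -1.7 top 17.1 mean [614.4 313.8] circ 614.6 313.8 18.3 145
side large bench z 4.7 top 20.4 mean [642.9 150.9] circ 642.1 149.9 27.4 207
side pulley bench z 7.5 top 43.6 mean [678.8  13.4] circ 678.3 12.6 14.5 69
side bolt bench z -1.5 top 60.5 mean [ 657.8 -143.4] circ 658.9 -142.4 9.4 23
side bush bench z -0.7 top 44.6 mean [ 521.1 -439.2] circ 518.7 -440.0 14.9 23
s z [-0.8  1.9  7.7]
s ((474.4842224121094, 164.50634765625), (158.68948364257812, 80.14512634277344), 86.3105697631836)
l z [-1.3  1.2  4. ]
l ((437.6118469238281, -147.67831420898438), (80.61859893798828, 236.91470336914062), 6.900443077087402)
```

Emit:
drive_tool([
  [[-1, 24.7, -22.9, -5, -3.5], [-1, 24.7, -22.9, -5, -3.5], [-1, 24.7, -22.9, -5, -3.5], [-1, 24.7, -22.9, -5, -3.5], [-1, 24.7, -22.9, -5, -3.5], [-1, 24.7, -22.9, -5, -3.5], [-1, 24.7, -22.9, -5, -3.5], [-1, 24.7, -22.9, -5, -3.5], [-1, 24.7, -22.9, -5, -3.5], [-1, 24.7, -22.9, -5, -3.5], [-1, 24.7, -22.9, -5, -3.5], [-1, 24.7, -22.9, -5, -3.5], [-1, 24.7, -22.9, -5, -3.5], [-1, 24.7, -22.9, -5, -3.5], [-1, 24.7, -22.9, -5, -3.5], [-1, 24.7, -22.9, -5, -3.5], [-1, 24.7, -22.9, -5, -3.5], [-1, 24.7, -22.9, -5, -3.5], [-1, 24.7, -22.9, -5, -3.5], [-1, 24.7, -22.9, -5, -3.5]],
])

```text
clock: 1.77
position: [644.4, 147.4, 130.5]
ee_rot: [0.743, -0.669, -0.0, 0.0]
contact_force: [0.8, 0.9, -0.2]
gripper_width: 85.2
grasp_force: 0.0
```

Emit:
drive_tool([
  [[-1, -0.5, 0.5, -20, 0], [-1, 0, 0, -20, 0], [-1, 0, 0, -20, 0], [-1, 0, 0, -20, 0], [-1, 0, 0, -10, 0], [-1, 0, 0, 0, 0], [-1, 0, 0, 0, 0]],
])

```text
clock: 2.35
position: [643.1, 149.3, 41.0]
ee_rot: [0.744, -0.668, -0.0, 0.001]
contact_force: [0.6, 0.2, 0.5]
gripper_width: 85.4
grasp_force: 0.0
```

```bash
cat > snap.py <<'E'
from h import *
import sys
# usage: name x y z : crops of both views around a world point
def snap(name,X,s=5,w=40):
    o=[]
    for n in("top","side"):
        p,d=get_image(n);m=camera_model(n);K,D=KD(m)
        u,v=cv2.projectPoints(np.array([X],float),cv2.Rodrigues(m["R"])[0],m["t"],K,D)[0][0,0]
        u0,v0=int(u)-w,int(v)-w;o.append(cv2.resize(p[v0:v0+2*w,u0:u0+2*w,::-1],None,fx=s,fy=s,interpolation=cv2.INTER_CUBIC))
        print(n,"crop origin",u0,v0,"scale",s)
    cv2.imwrite(f"pics/{name}.png",np.hstack(o));s=read_state();print(s["position"].round(1),s["clock"])
snap(sys.argv[1],list(map(float,sys.argv[2:5])))
E
python3 snap.py g1 643 148.5 20
```

```text
top crop origin 229 140 scale 5
side crop origin 252 205 scale 5
[644.1 149.8  42.7] 2.45
```

View pics/g1.png

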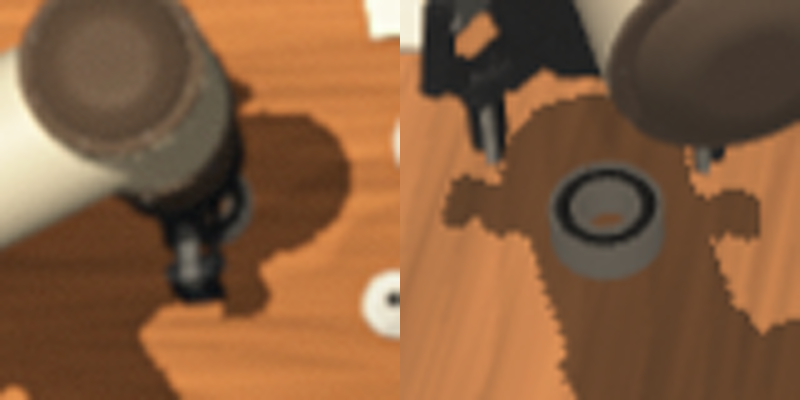

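The side crop shows the fingertips at (492,162) and (706,170), either side of the bearing centre (607,205), so it is centred to within 2 mm. Now I'll descend, grip and lift.

Emit:
drive_tool([
  [[-1, 0, 0, -12, 0], [-1, 0, 0, -12, 0], [-1, 0, 0, -12, 0], [-1, 0, 0, 0, 0], [0, 0, 0, 0, 0], [0.5, 0, 0, 0, 0], [1, 0, 0, 0, 0], [1, 0, 0, 0, 0], [1, 0, 0, 0, 0], [1, 0, 0, 0, 0], [1, 0, 0, 0, 0], [1, 0, 0, 0, 0]],
])

```text
clock: 3.45
position: [643.9, 149.7, 6.3]
ee_rot: [0.744, -0.668, 0.0, -0.001]
contact_force: [-0.0, 0.5, 5.0]
gripper_width: 49.9
grasp_force: 62.9
```

Emit:
drive_tool([
  [[1, 0, 0, 5, 0], [1, 0, 0, 15, 0], [1, 0, 0, 25, 0], [1, 0, 0, 25, 0], [1, -8, -12, 0, 0], [1, -16, -24, 0, 0], [1, -16, -24, 0, 0], [1, -16, -24, 0, 0], [1, -16, -24, 0, 0], [1, -16, -24, 0, 0], [1, -16, -24, 0, 0], [1, -16, -24, 0, 0], [1, -16, -24, 0, 0], [1, -16, -24, 0, 0], [1, -16, -24, 0, 0], [1, -16, -24, 0, 0], [1, -16, -24, 0, 0], [1, -4.5, 0, -25, 0], [1, 0, 0, 0, 0], [1, 0, 0, 0, 0]],
])

```text
clock: 5.12
position: [437.1, -150.9, 49.5]
ee_rot: [0.744, -0.668, -0.001, 0.001]
contact_force: [1.4, 0.2, -1.0]
gripper_width: 49.9
grasp_force: 63.1
```

```bash
python3 snap.py p1 438.5 -150.5 20
```

```text
top crop origin 330 208 scale 5
side crop origin 349 130 scale 5
[ 439.5 -150.4   50.8] 5.2167
```

View pics/p1.png

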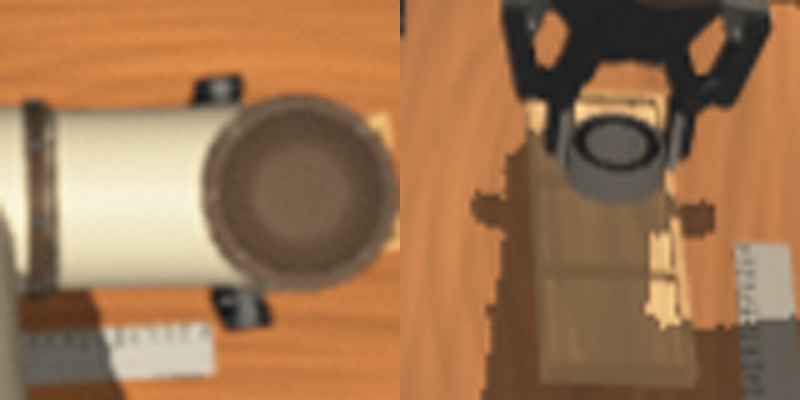

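```bash
cat >> h.py <<'E'
def ray(n,uv,z):
    m=camera_model(n);q=und(n,[uv])[:,0];R=np.array(m["R"]);o=-R.T@np.array(m["t"]);d=R.T@np.array([q[0],q[1],1]);return (o+d*(z-o[2])/d[2]).round(1)
E
python3 - <<'E'
from h import *
print(ray("side",(349+215.5/5-.5,130+144.5/5-.5),50.5-6+21))
S=lambda x,y:(260+(x+.5)/2.5-.5,90+(y+.5)/2.5-.5)
print(np.mean([ray("side",S(*q),10) for q in((293,287),(286,145),(352,147),(371,288))],0))
E
```

```text
[ 438.7 -145.6   65.5]
[ 437.65  -144.725   10.   ]
```

Emit:
drive_tool([
  [[1, 0, 0, -12, 0], [1, 0, 0, -12, 0], [1, 0, 0, -10, 0], [1, 0, 0, -4, 0], [1, 0, 0, -2, 0], [1, 0, 0, -0.5, 0], [1, 0, 0, 0, 0], [1, 0, 0, 0, 0]],
])

```text
clock: 5.88
position: [439.3, -150.6, 10.4]
ee_rot: [0.744, -0.668, 0.001, -0.0]
contact_force: [0.2, -0.2, -1.2]
gripper_width: 50.1
grasp_force: 63.1
```

Emit:
drive_tool([
  [[1, 0, 0, -0.6, 0], [1, 0, 0, 0, 0], [1, 0, 0, 0, 0]],
])

```text
clock: 6.13
position: [439.2, -150.6, 10.2]
ee_rot: [0.744, -0.668, 0.001, -0.0]
contact_force: [-1.0, 1.6, 4.8]
gripper_width: 49.8
grasp_force: 63.8
```

Emit:
drive_tool([
  [[0.1, 0, 0, 0, 0], [-0.2, 0, 0, 0, 0], [-0.5, 0, 0, 0, 0], [-0.5, 0, 0, 0, 0], [-0.5, 0, 0, 10, 0], [-0.5, 0, 0, 30, 0], [-0.5, 0, 0, 30, 0], [-0.5, 20, 13.4, 10, 0], [-0.5, 20, 13.4, 0, 0], [-0.5, 20, 13.4, 0, 0], [-0.5, 20, 13.4, 0, 0], [-0.5, 20, 13.4, 0, 0], [-0.5, 20, 13.4, 0, 0], [-0.5, 20, 13.4, 0, 0], [-0.5, 20, 13.4, 0, 0], [-0.5, 20, 13.4, 0, 0], [-0.5, 20, 13.4, 0, 0], [-0.5, 20, 13.4, 0, 0], [-0.5, 20, 13.4, 0, 0], [-0.5, 0, 0, 0, 0]],
])

```text
clock: 7.8
position: [681.9, 12.3, 88.5]
ee_rot: [0.745, -0.667, 0.001, -0.001]
contact_force: [0.5, -1.4, 0.6]
gripper_width: 64.1
grasp_force: 0.0
```

```bash
python3 snap.py g2 679 10.5 40
```

```text
top crop origin 275 126 scale 5
side crop origin 249 155 scale 5
[678.5  10.5  88.2] 7.9
```

View pics/g2.png

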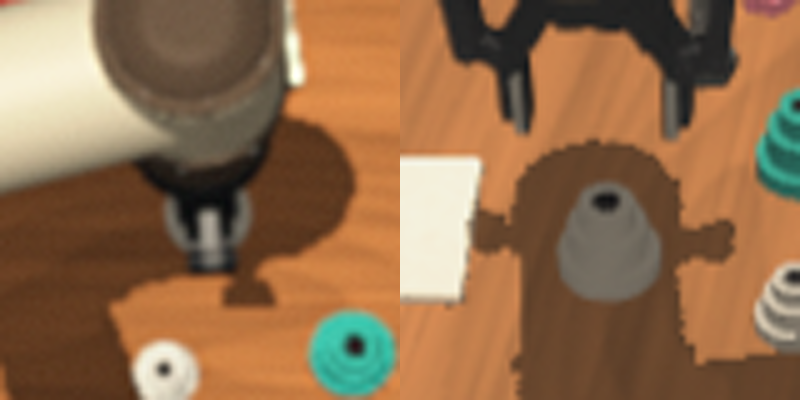

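Fingertips at (522,132) and (670,140) straddle the pulley's bore dot at (606,202), so it is centred. Descending onto the 40 mm step.

Emit:
drive_tool([
  [[-0.5, 0, 0, -20, 0], [-0.5, 0, 0, -25, 0], [-0.5, 0, 0, -20, 0], [-0.5, 0, 0, -10, 0], [-0.5, 0, 0, 0, 0], [-0.2, 0, 0, 0, 0], [0, 0, 0, 0, 0], [0.5, 0, 0, 0, 0], [1, 0, 0, 0, 0], [1, 0, 0, 0, 0], [1, 0, 0, 0, 0], [1, 0, 0, 0, 0], [1, 0, 0, 0, 0]],
])

```text
clock: 8.98
position: [679.8, 10.2, 16.5]
ee_rot: [0.744, -0.668, 0.001, -0.001]
contact_force: [-1.1, -0.3, 6.3]
gripper_width: 37.8
grasp_force: 60.8
```

Emit:
drive_tool([
  [[1, 0, 0, 3, 0], [1, 0, 0, 12, 0], [1, 0, 0, 25, 0], [1, 0, 0, 25, 0], [1, -10, -3.5, 0, 0], [1, -20, -7, 0, 0], [1, -20, -7, 0, 0], [1, -20, -7, 0, 0], [1, -20, -7, 0, 0], [1, -20, -7, 0, 0], [1, -20, -7, 0, 0], [1, -20, -7, 0, 0], [1, -20, -7, 0, 0], [1, -20, -7, 0, 0], [1, -20, -7, 0, 0], [1, -20, -7, 0, 0], [1, -20, -7, 0, 0], [1, 0, 0, -20, 0], [1, 0, 0, 0, 0], [1, 0, 0, 0, 0]],
])

```text
clock: 10.65
position: [428.5, -77.5, 59.4]
ee_rot: [0.744, -0.668, -0.0, 0.0]
contact_force: [1.6, 0.2, -1.6]
gripper_width: 37.4
grasp_force: 60.6
```

```bash
python3 snap.py p2 429.6 -76 30
```

```text
top crop origin 305 211 scale 5
side crop origin 352 146 scale 5
[429.9 -77.1  60. ] 10.75
```

View pics/p2.png

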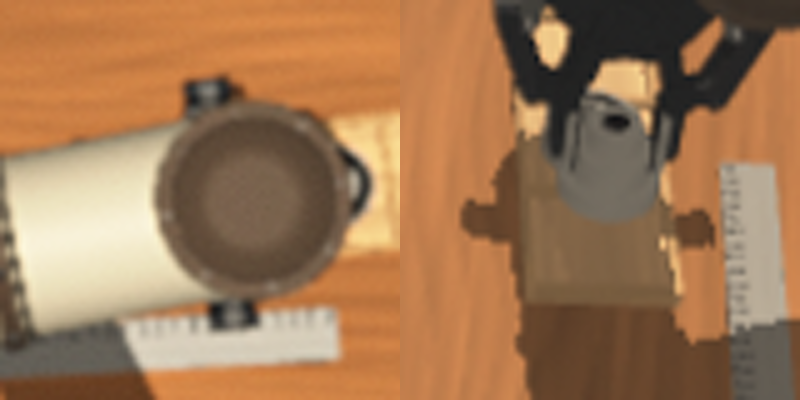

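The pulley is held upright over the end compartment, with its bore dot at (617,122) in the crop. Lowering now.

Emit:
drive_tool([
  [[1, 0, 1, -12, 0], [1, 0, 0, -12, 0], [1, 0, 0, -10, 0], [1, 0, 0, -3, 0], [1, 0, 0, -1, 0], [1, 0, 0, 0, 0], [1, 0, 0, 0, 0]],
])

```text
clock: 11.33
position: [429.4, -76.2, 21.8]
ee_rot: [0.744, -0.668, 0.0, -0.001]
contact_force: [0.5, 0.4, -1.2]
gripper_width: 37.4
grasp_force: 60.6
```

Emit:
drive_tool([
  [[1, 0, 0, -1, 0], [1, 0, 0, 0, 0], [1, 0, 0, 0, 0]],
])

```text
clock: 11.58
position: [428.8, -76.4, 20.5]
ee_rot: [0.744, -0.668, 0.0, -0.0]
contact_force: [0.0, 0.1, -0.0]
gripper_width: 37.5
grasp_force: 60.6
```

Emit:
drive_tool([
  [[1, 0, 0, -0.6, 0], [1, 0, 0, 0, 0], [1, 0, 0, 0, 0]],
])

```text
clock: 11.83
position: [428.8, -76.4, 20.3]
ee_rot: [0.744, -0.668, 0.0, -0.0]
contact_force: [-1.6, 0.9, 4.8]
gripper_width: 37.7
grasp_force: 61.5
```

Emit:
drive_tool([
  [[0, 0, 0, 0, 0], [-0.2, 0, 0, 0, 0], [-0.2, 0, 0, 0, 0], [-0.2, 0, 0, 10, 0], [-0.2, 0, 0, 30, 0], [-0.2, 0, 0, 30, 0], [-0.2, 3.7, -15, 0, 0], [-0.2, 7.5, -29, 0, 0], [-0.2, 7.5, -29, 0, 0], [-0.2, 7.5, -29, 0, 0], [-0.2, 7.5, -29, 0, 0], [-0.2, 7.5, -29, 0, 0], [-0.2, 7.5, -29, 0, 0], [-0.2, 7.5, -29, 0, 0], [-0.2, 7.5, -29, 0, 0], [-0.2, 7.5, -29, 0, 0], [-0.2, 7.5, -29, 0, 0], [-0.2, 7.5, -29, 0, 0], [-0.2, 7, -32, 0, 0], [-0.2, 0, 0, 0, 0]],
])

```text
clock: 13.5
position: [522.3, -447.5, 88.5]
ee_rot: [0.743, -0.67, 0.001, 0.0]
contact_force: [0.7, -0.2, 0.3]
gripper_width: 51.0
grasp_force: 0.0
```

```bash
python3 snap.py g3 521.4 -443 45
```

```text
top crop origin 432 179 scale 5
side crop origin 329 61 scale 5
[ 521.2 -443.2   88.3] 13.6
```

View pics/g3.png

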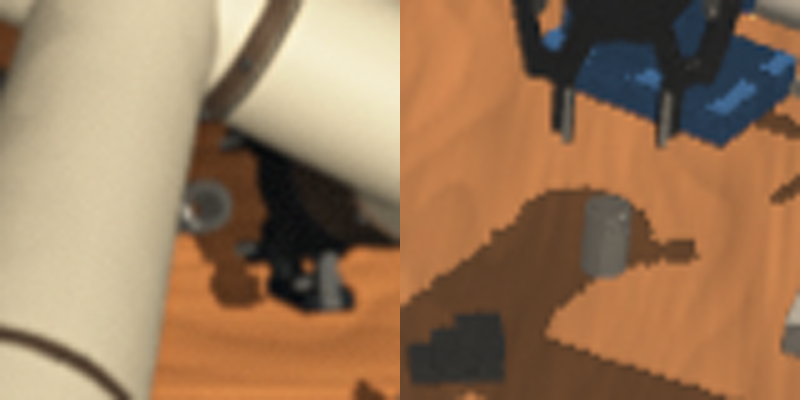

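```bash
python3 - <<'E'
from h import *
f=lambda x,y:(329+(x-400+.5)/5-.5,61+(y+.5)/5-.5)
print(ray("side",f(614.5,143),92),ray("side",f(607,203),45),ray("top",(432+208.5/5-.5,179+207.5/5-.5),45))
E
```

```text
[ 519.4 -436.2   92. ] [ 521.1 -443.1   45. ] [ 521.2 -445.    45. ]
```

Fingertips at (567,140) and (662,146) line up with the bush rim at (607,203), within 2 mm.

Emit:
drive_tool([
  [[-0.2, 0.5, -1, -20, 0], [-0.2, 0, 0, -25, 0], [-0.2, 0, 0, -20, 0], [-0.2, 0, 0, -9, 0], [-0.2, 0, 0, 0, 0], [0, 0, 0, 0, 0], [0.2, 0, 0, 0, 0], [0.4, 0, 0, 0, 0], [1, 0, 0, 0, 0], [1, 0, 0, 0, 0], [1, 0, 0, 0, 0], [1, 0, 0, 0, 0], [1, 0, 0, 0, 0]],
])

```text
clock: 14.68
position: [523.4, -443.9, 17.7]
ee_rot: [0.744, -0.668, 0.002, -0.0]
contact_force: [-1.0, 2.8, 5.5]
gripper_width: 28.5
grasp_force: 59.7
```

Emit:
drive_tool([
  [[1, 0, 0, 3, 0], [1, 0, 0, 12, 0], [1, 0, 0, 25, 0], [1, 0, 0, 25, 0], [1, -3.4, 10, 0, 0], [1, -6.8, 20, 0, 0], [1, -6.8, 20, 0, 0], [1, -6.8, 20, 0, 0], [1, -6.8, 20, 0, 0], [1, -6.8, 20, 0, 0], [1, -6.8, 20, 0, 0], [1, -6.8, 20, 0, 0], [1, -6.8, 20, 0, 0], [1, -6.8, 20, 0, 0], [1, -6.8, 20, 0, 0], [1, -3, 10, 0, 0], [1, 0, 0, -20, 0], [1, 0, 0, -20, 0], [1, 0, 0, 0, 0], [1, 0, 0, 0, 0]],
])

```text
clock: 16.35
position: [447.6, -223.5, 40.4]
ee_rot: [0.744, -0.668, -0.001, 0.001]
contact_force: [1.0, -0.0, -1.7]
gripper_width: 28.6
grasp_force: 59.5
```

```bash
python3 snap.py p3 447 -225 35
```

```text
top crop origin 356 205 scale 5
side crop origin 349 108 scale 5
[ 448.9 -223.9   41.6] 16.45
```

View pics/p3.png

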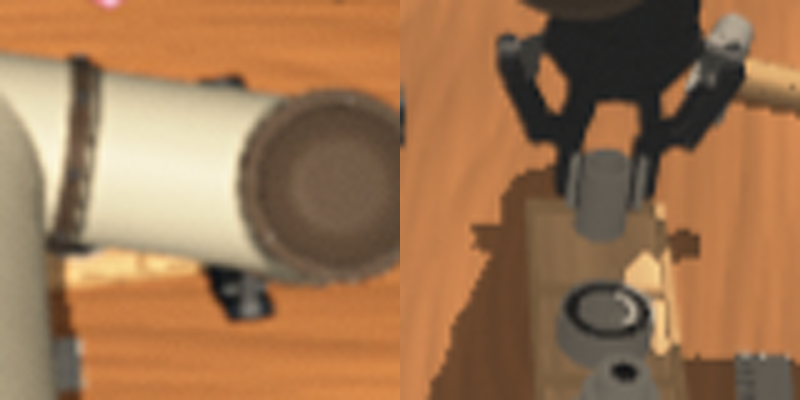

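The bush is upright at (602,195) over the end compartment, and the bearing and pulley sit in their compartments. Lowering.

Emit:
drive_tool([
  [[1, -1, 0, -10, 0], [1, 0, 0, -6, 0], [1, 0, 0, -3, 0], [1, 0, 0, -1, 0], [1, 0, 0, 0, 0], [1, 0, 0, 0, 0]],
])

```text
clock: 16.95
position: [447.0, -223.6, 21.7]
ee_rot: [0.744, -0.668, 0.0, 0.0]
contact_force: [-2.6, 1.6, 5.8]
gripper_width: 28.7
grasp_force: 60.1
```

Emit:
drive_tool([
  [[0.2, 0, 0, 0, 0], [-0.1, 0, 0, 0, 0], [-0.4, 0, 0, 10, 0], [-0.4, 0, 0, 30, 0], [-0.4, 0, 0, 35, 0], [-0.4, 5.2, 16.7, 0, 0], [-0.4, 11.4, 36.5, 0, -1], [-0.4, 11.4, 36.5, 0, -1], [-0.4, 11.4, 36.5, 0, -1], [-0.4, 11.4, 36.5, 0, -1], [-0.4, 11.4, 36.5, 0, -1], [-0.4, 11.4, 36.5, 0, -1], [-0.4, 11.4, 36.5, 0, -1], [-0.4, 11.4, 36.5, 0, -1], [-0.4, 11.4, 36.5, 0, -1], [-0.4, 11.4, 36.5, 0, -1], [-0.4, 11.4, 36.5, 0, 0], [-0.4, 11.4, 36.5, 0, 0], [-0.4, 11.4, 36.5, 0, 0], [-0.4, 11.4, 36.5, 0, 0]],
])

```text
clock: 18.62
position: [612.1, 306.3, 95.5]
ee_rot: [-0.683, 0.73, -0.0, 0.0]
contact_force: [0.4, -0.5, 0.5]
gripper_width: 59.6
grasp_force: 0.0
```

Emit:
drive_tool([
  [[-0.4, 3, 8, -20, 0], [-0.4, 0, 0, -20, 0], [-0.4, 0, 0, 0, 0], [-0.4, 0, 0, 0, 0]],
])

```text
clock: 18.95
position: [614.0, 311.7, 54.1]
ee_rot: [-0.683, 0.73, 0.0, -0.002]
contact_force: [0.3, 0.4, 0.4]
gripper_width: 59.9
grasp_force: 0.0
```

```bash
python3 snap.py g4 614.6 311.5 18
```

```text
top crop origin 175 149 scale 5
side crop origin 249 268 scale 5
[615.5 312.2  56.8] 19.05
```

View pics/g4.png

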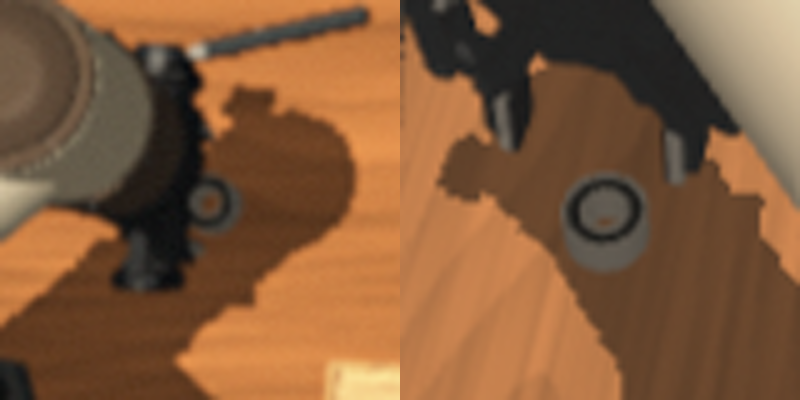

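Fingertips at (513,150) and (677,183) straddle the small bearing at (605,210), centred within 2 mm.

Emit:
drive_tool([
  [[-0.4, -1, -0.5, -20, 0], [-0.4, 0, 0, -20, 0], [-0.4, 0, 0, -9, 0], [-0.4, 0, 0, 0, 0], [0, 0, 0, 0, 0], [0.3, 0, 0, 0, 0], [1, 0, 0, 0, 0], [1, 0, 0, 0, 0], [1, 0, 0, 0, 0], [1, 0, 0, 0, 0], [1, 0, 0, 0, 0]],
])

```text
clock: 19.97
position: [615.0, 312.5, 8.9]
ee_rot: [-0.683, 0.73, -0.0, 0.002]
contact_force: [-0.0, -0.8, 6.5]
gripper_width: 32.4
grasp_force: 60.1
```

Emit:
drive_tool([
  [[1, 0, 0, 3, 0], [1, 0, 0, 12, 0], [1, 0, 0, 25, 0], [1, -8, -6.5, 0, 0], [1, -16, -13, 0, 0], [1, -16, -13, 0, 0], [1, -16, -13, 0, 0], [1, -16, -13, 0, 0], [1, -16, -13, 0, 0], [1, -16, -13, 0, 0], [1, -16, -13, 0, 0], [1, -17, -13.5, 0, 0], [1, 0, 0, -10, 0], [1, 0, 0, 0, 0], [1, 0, 0, 0, 0]],
])

```text
clock: 21.22
position: [477.2, 201.2, 36.9]
ee_rot: [-0.683, 0.73, -0.0, 0.0]
contact_force: [-0.2, 0.5, -0.7]
gripper_width: 32.0
grasp_force: 59.7
```

```bash
python3 snap.py p4 476.8 200.5 20
```

```text
top crop origin 211 195 scale 5
side crop origin 322 232 scale 5
[477.8 201.7  37. ] 21.3167
```

View pics/p4.png

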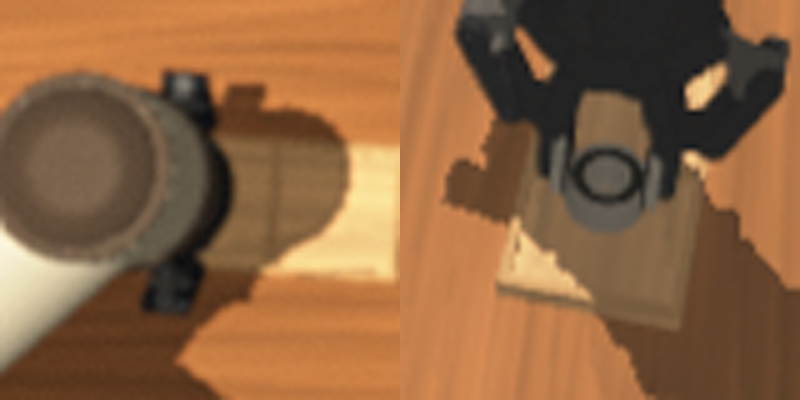

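The small bearing is held level at (606,185) in the crop, over the near-left compartment. Lowering.

Emit:
drive_tool([
  [[1, 0, 0, -10, 0], [1, 0, 0, -8, 0], [1, 0, 0, -4, 0], [1, 0, 0, -1, 0], [1, 0, 0, -1, 0], [1, 0, 0, 0, 0], [1, 0, 0, 0, 0]],
])

```text
clock: 21.9
position: [476.2, 200.4, 12.8]
ee_rot: [-0.683, 0.73, -0.0, -0.001]
contact_force: [-3.1, -0.5, 7.6]
gripper_width: 32.5
grasp_force: 60.5
```

Emit:
drive_tool([
  [[0, 0, 0, 0, 0], [-0.2, 0, 0, 0, 0], [-0.2, 0, 0, 0, 0], [-0.2, 0, 0, 15, 0], [-0.2, 0, 0, 35, 0], [-0.2, 0, 0, 35, 0], [0, 8, -15, 0, 0], [0, 15.2, -28.8, 0, 0.8], [0, 15.2, -28.8, 0, 0.8], [0, 15.2, -28.8, 0, 0.8], [0, 15.2, -28.8, 0, 0.8], [0, 15.2, -28.8, 0, 0.8], [0, 15.2, -28.8, 0, 0.8], [0, 15.2, -28.8, 0, 0.8], [0, 15.2, -28.8, 0, 0.8], [0, 15.2, -28.8, 0, 0.8], [0, 15.2, -28.8, 0, 0.8], [0, 15.2, -28.8, 0, 0.8], [0, 8, -14.5, 0, 0], [0, 0, 0, 0, 0]],
])

```text
clock: 23.57
position: [661.0, -149.0, 96.3]
ee_rot: [0.736, -0.677, 0.0, 0.0]
contact_force: [0.4, -0.0, -0.2]
gripper_width: 42.9
grasp_force: 0.0
```

```bash
python3 snap.py g5 658.8 -145.5 60
```

```text
top crop origin 329 132 scale 5
side crop origin 269 111 scale 5
[ 659.5 -146.    96.5] 23.6667
```

View pics/g5.png

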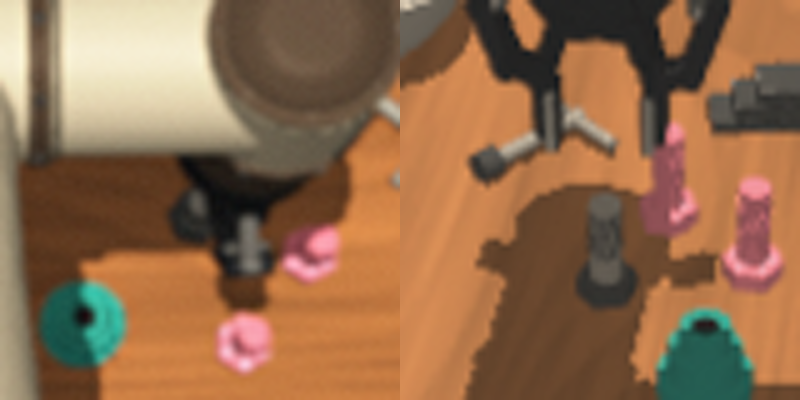

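```bash
python3 - <<'E'
from h import *
f=lambda x,y:(269+(x-400+.5)/5-.5,111+(y+.5)/5-.5)
print(ray("side",f(550,150),98)/2+ray("side",f(648,154),98)/2,ray("side",f(605,200),62),ray("side",f(607,290),6))
A=lambda x,y:(200+(x+.5)/4-.5,150+(y+.5)/4-.5)
print(ray("top",A(679,89),62), ray("top",A(670,104),8),ray("top",A(765,130),12),ray("top",A(712,205),8))
print(ray("side",f(670,215),12),ray("side",f(752,268),12))
E
```

```text
[ 659.3 -139.7   98. ] [ 657.8 -145.3   62. ] [ 656.1 -136.8    6. ]
[ 659.9 -146.1   62. ] [ 658.2 -144.8    8. ] [ 637.6 -215.5   12. ] [ 581.3 -175.4    8. ]
[ 631.5 -200.1   12. ] [ 579.2 -161.9   12. ]
```

The fingertips (550,150) and (648,154) sit over the dark bolt's shank top (605,200). The pink ones at (670,185) and (752,235) are clear of the fingers. Descending.

Emit:
drive_tool([
  [[0, -1, 0.5, -20, 0], [0, 0, 0, -20, 0], [0, 0, 0, -20, 0], [0, 0, 0, -14, 0], [0, 0, 0, -6, 0], [0, 0, 0, 0, 0], [0.2, 0, 0, 0, 0], [0.4, 0, 0, 0, 0], [0.5, 0, 0, 0, 0], [0.6, 0, 0, 0, 0], [1, 0, 0, 0, 0], [1, 0, 0, 0, 0], [1, 0, 0, 0, 0], [1, 0, 0, 0, 0]],
])

```text
clock: 24.83
position: [659.6, -144.9, 19.1]
ee_rot: [0.737, -0.676, 0.001, -0.001]
contact_force: [-1.2, 1.1, 5.7]
gripper_width: 16.6
grasp_force: 58.3
```

Emit:
drive_tool([
  [[1, 0, 0, 3, 0], [1, 0, 0, 12, 0], [1, 0, 0, 30, 0], [1, 0, 0, 30, 0], [1, -8, 11.5, 0, 0], [1, -16.2, 23.6, 0, 0], [1, -16.2, 23.6, 0, 0], [1, -16.2, 23.6, 0, 0], [1, -16.2, 23.6, 0, 0], [1, -16.2, 23.6, 0, 0], [1, -16.2, 23.6, 0, 0], [1, -16.2, 23.6, 0, 0], [1, -16.2, 23.6, 0, 0], [1, -16.2, 23.6, 0, 0], [1, -16.2, 23.6, 0, 0], [1, -16.2, 23.6, 0, 0], [1, 0, 0, -20, 0], [1, 0, 0, -25, 0], [1, 0, 0, 0, 0], [1, 0, 0, 0, 0]],
])

```text
clock: 26.5
position: [472.1, 125.6, 47.3]
ee_rot: [0.737, -0.676, -0.0, 0.001]
contact_force: [0.0, -0.4, -1.7]
gripper_width: 17.0
grasp_force: 58.8
```

```bash
python3 snap.py p5 472 126 30
```

```text
top crop origin 236 196 scale 5
side crop origin 328 204 scale 5
[473.7 126.2  48.7] 26.6
```

View pics/p5.png

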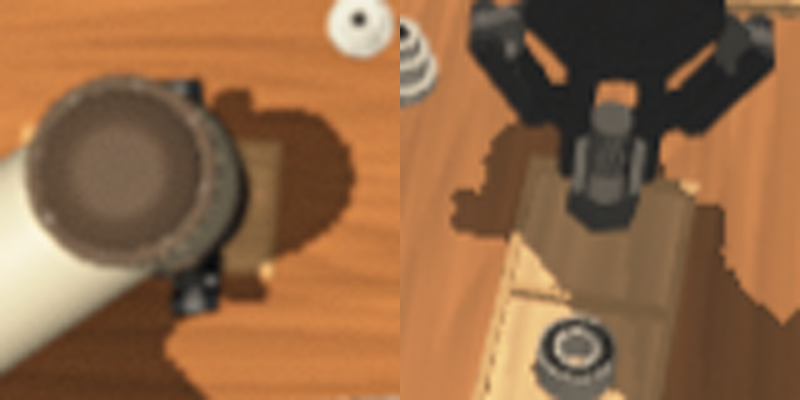

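The bolt is upright with its head at (602,210) over the free compartment. Lowering.

Emit:
drive_tool([
  [[1, 0, 0, -10, 0], [1, 0, 0, -8, 0], [1, 0, 0, -5, 0], [1, 0, 0, -1, 0], [1, 0, 0, -1, 0], [1, 0, 0, 0, 0], [1, 0, 0, 0, 0]],
])

```text
clock: 27.18
position: [472.8, 126.0, 23.1]
ee_rot: [0.737, -0.676, 0.0, -0.0]
contact_force: [-1.4, -1.5, 2.0]
gripper_width: 17.0
grasp_force: 59.3
```

Emit:
drive_tool([
  [[0.4, 0, 0, 0, 0], [0.2, 0, 0, 0, 0], [0, 0, 0, 0, 0], [0, 0, 0, 0, 0], [0, 0, 0, 20, 0], [0, 0, 0, 35, 0], [0, 0, 0, 35, 0], [0, 0, 0, 35, 0], [0, 0, 0, 25, 0], [0, -10, 25, 0, 0], [0, -15, 35, 0, 0], [0, -15, 35, 0, 0], [0, -15, 35, 0, 0], [0, -15, 35, 0, 0], [0, -15, 35, 0, 0], [0, -15, 35, 0, 0], [0, -15, 35, 0, 0], [0, -15, 35, 0, 0], [0, -15, 35, 0, 0], [0, 0, 0, 0, 0]],
])

```text
clock: 28.85
position: [325.8, 471.9, 172.4]
ee_rot: [0.739, -0.674, -0.0, -0.001]
contact_force: [0.4, -0.2, 0.5]
gripper_width: 42.8
grasp_force: 0.0
```

```bash
python3 - <<'E'
from h import *
p,d=get_image("top");q,_=get_image("side");R=lambda a,s:cv2.resize(a[:,:,::-1],None,fx=s,fy=s,interpolation=cv2.INTER_CUBIC)
o=np.zeros((600,800,3),np.uint8);a=R(p[205:280,225:425],2.6);o[:a.shape[0],:a.shape[1]]=a
b=R(p[150:245,150:490],1.5);o[200:200+b.shape[0],:b.shape[1]]=b
c=R(q[130:310,330:420],3);o[:540,525:525+c.shape[1]]=c;cv2.imwrite("pics/f.png",o);print(read_state()["clock"])
E
```

```text
28.95
```

View pics/f.png

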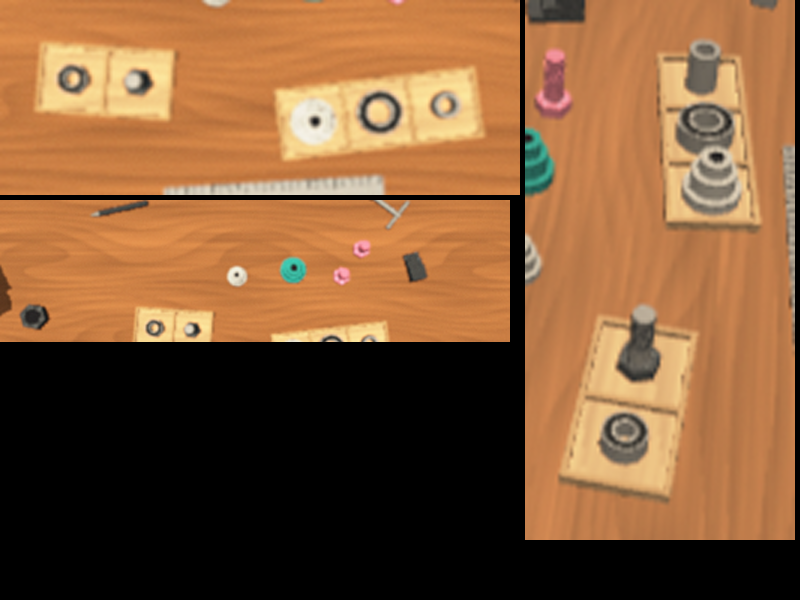

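All five parts stand in their own compartments. The long tray holds the pulley at (315,122), the large bearing at (380,112) and the bush at (445,103). The short tray holds the small bearing at (74,78) and the bolt at (138,80). The nut, step block and lookalikes have not moved. Handing in.

```bash
python3 -c "
from bench import *
print(job_done())"
```

```text
the job is handed in; nothing more can be done
None
```

Both kits are made up and the job is handed in at about 29 s of the 128 s allowed: the final pictures show all five parts upright in the right compartments and the spares and lookalikes unmoved; no verdict came back.

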